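Seat a row of knobs with the guarded bench press

TASK

With the fingertips, push the carriage with the knob board fully home under the press. Then reach down through the window in the top of the guard and press the lever all the way down, hold it down for a full second so that the raised row of knobs is seated, and let it come back up. Do not touch the guard at any time, do not press the lever before the carriage is home, and leave the jar, the tub and the stack of boards where they stand.

Things in the scene. Friction and masses are not known exactly. Their poses are not given: they have to be found in the camera images.
- press: Bench press fixed to the table: dark base plate 330 x 180 x 12 mm (x -195 to +135 mm). Origin on the table straight below the guard window's centre. x is the way the carriage is pushed home (from the open front, facing the robot, into the guard), y across, z up. Turned up to 23 degrees. In the guard: a fixed guide bar across at x +29 to +55 mm, top 68 mm up; pivot pin at x +90 mm
- guard: Fixed grey sheet-steel guard over the press, not to be touched. Flat top 4 mm thick, upper face 125 mm above the table, x -70 to +112 mm, y -86 to +86 mm in the press frame, with one rectangular window; two side sheets 4 mm thick, outer faces at y = +-86 mm, down to the base; front and back open. Origin and axes as press
- guard_window (a point): Centre of the window in the guard's top, at the level of the upper face (125 mm above the table). The window is 90 mm along the press x and 100 mm along the press y. Axes as the press
- lever_pad (a point): Centre of the upper face of the round white pad (34 mm across) at the lever's near end, seen through the window: under the window's centre within 3 mm, 20 mm below the guard's upper face at rest, 52 mm below it when fully down. Press straight down on it
- lever (a joint): Angle of the steel lever, rad: 0 at rest (up), 0.36 at its stop (fully down, the pad 32 mm lower). Pivot 90 mm beyond the pad (along press +x); a spring returns it; the pad needs about 2 N to start moving and 7 to 8 N near the stop. It drives the ram down 18 mm
- push_plate (a point): Centre line of the front face (looking to press -x, to the robot) of the aluminium push plate standing at the front of the carriage: 70 mm wide, 9 mm thick, from 15 to 85 mm above the table, this point at 65 mm. Push it along press +x. Axes as the press. Home, it is 125 mm before the window's centre, 55 mm before the guard's front edge
- carriage (a joint): How far the carriage is out, m: 0 = home against its stop, at most 0.055; it slides along the press x axis with about 2.5 N of friction and stays where it is left. It carries a plywood board with four seated rows of black knobs and one raised row at the far end
- knob_row (a joint): How far the raised row of five black knobs has been pressed into the board, m: 0 = standing proud, 0.008 = fully seated. With the carriage home the row lies under the ram; pressing the lever down by 0.2 rad brings the ram onto it, the rest seats it. It stays where it is pressed
- jar: Bystander: closed round clear jar with a grey lid, 60 mm across, 85 mm high, loose, beside the press. Origin at the centre of its underside
- tub: Bystander: open white tub of spare knobs, 85 x 70 x 45 mm high, loose, beside the press. Origin at the centre of its underside
- board_stack: Bystander: loose stack of three finished knob boards, 150 x 110 mm, 39 mm high, to the left of the press. Origin at the centre of its underside

How it is judged (in metres and radians):
On the way, in this order (a step that is already met when the one before it is completed fails the run):
1. the carriage is pushed fully home (value of joint carriage below 0.003 m), for 0.2 s.
2. the lever is held fully down, the carriage home, and the row of knobs is seated (value of joint lever above 0.325 rad and value of joint carriage below 0.004 m and value of joint knob_row above 0.0055 m), for 0.8 s.
At the end, for the whole second after the job is handed in: The carriage is home within 4 mm, the row of knobs is pressed in by more than 5.5 of 8 mm, the lever is back up (below 0.06 rad) and still, and the jar, tub and stack are within 15 mm of where they stood (value of joint carriage below 0.004 m and value of joint knob_row above 0.0055 m and value of joint lever below 0.06 rad and velocity of joint lever below 0.05 rad/s and distance of each of jar, tub, board_stack from where it was at the start of the episode below 0.015 m); the robot touches nothing.
It fails at once if the guard is touched (contact force between any of the fingers, the arm and guard above 0.5 N).
It fails at once if the lever is pressed before the carriage is home (value of joint lever above 0.12 rad and value of joint carriage above 0.005 m).
It fails at once if a bystander is shifted by more than 15 mm, lifted or tipped (distance of any of jar, tub, board_stack from where it was at the start of the episode above 0.015 m or angle between any of jar, tub, board_stack's own z axis and vertical above 0.3 rad).
It also fails if it takes over 45 s, if anything falls off the work surface, if the arm or the gripper's body presses on something with over 40 N, if the wrist force passes 120 N, or if a joint passes its speed limit or range.

ROBOT

A 6-joint arm with a two-finger parallel gripper is mounted at the origin on the work surface. World frame = base frame: x ahead of the robot, y to its left, z up, the work surface at z = 0. Lengths are in mm, angles in rad, forces in N, time in s.
With the tool pointing down it reaches from about 275 to 825 mm from the base axis. Payload 5.2 kg.
Tool frame: the origin (TCP) lies at the centre of the arm's flange, where the gripper is bolted on; the fingertips stand 186 mm ahead of it and the grasp point (between the pads) lies 167 mm ahead of it; z points along the fingers, y is the direction in which the jaws open and shut (so a half turn about z gives the same grasp; the last joint's range is limited). The gripper opens to 93 mm and grips with 3 to 60 N. Pads are 15 mm wide; open, the fingers measure 128 mm over their backs; the gripper's body (75 mm by 188 mm) begins 65 mm behind the grasp point.
Start: joints at [1.034, 0.259, 1.535, -0, 1.348, -0.203], TCP at [180.179, 519.656, 404.753] pointing down, gripper open.
Joint ranges: [-3.14, 3.14], [-0.91, 2.08], [0.19, 2.58], [-1.22, 4.36], [0.22, 2.71], [-3.12, 3.12]. Speed limits (rad/s): [2.57, 2.57, 3.14, 3.14, 3.14, 3.14].

INTERFACE

Orientations are given as a unit quaternion [w, x, y, z].
In Python, from station import manip, get_image, camera_model, job, spotter gives the robot as it stands.
- The arm moves only by the shell command python3 -m crank 'ROWS' [OPENING] [FORCE]. ROWS is JSON, one flat list of numbers, 6 for each row, row after row: the shift along the tool's x, y, z in mm, then the turn, a rotation vector about the tool's x, y, z in rad. A call has 1 to 12 rows; each row shifts and turns the commanded pose from where the row before left it, along the tool's axes as they then stand; what a row does not reach is not made up. A row lasts 1/12 s, in which the tool goes at most 41.7 mm and 7.16 degrees, less where a joint would pass 70% of its speed; a pose out of reach is approached as far as the arm can. A call is refused whole if a number of a shift passes 41.7 or a number of a turn 0.125, either way. A call with a gripper value outside its range is refused whole. OPENING is the closure, from 0 (fully open) to 1 (shut), set as the call begins (- or left out, the last holds). The fingers move at their own pace and stop on an object; FORCE is the grip in N (left out, the last holds). Time passes only in rows, so rows that do not move let the fingers close. It gives the time, the measured TCP pose, the force and the opening at its end, in the units of the state.
- manip.observe(): the state, without advancing time (a new reading comes with each control period).
- get_image(name): name is "scene" or "top"; returns the picture (420x560x3 uint8, red, green, blue); there is no depth.
- camera_model(name): a dict with "camera_matrix" (3x3 intrinsics, pixels), "cam_to_world" (4x4, takes a point from camera to world coordinates). Camera axes: x right, y up, looking along -z (the intrinsics and any distortion apply to the point x, -y, -z); pixel columns grow to the right and rows downward; lengths in mm; the calibration is good to about 2 mm. A picture is of the moment at which its call begins. camera_model takes no time and is no camera call.
- job.hand_in(): hands the job in, once; it reports no verdict.
Trained networks look in the newest picture that a camera, given by its name, has taken for a name from the list of things; names that differ only in an ending like _2 or _b are one class to them, and where a whole thing is asked for, a point or a joint stands for the part that bears it (a point fixed in the world has none). Each returns a list of dicts, best first, with "confidence" (0 to 1); they miss things now and then, are a little off and sometimes report something else, mostly with a low value. They report only what shows in the picture. A call takes as long as a camera call.
- spotter.boxes_of(camera, name): "location" ([x, y, z] in mm, in world coordinates, good to about 4 mm: the middle of the surface that is visible of it).
- spotter.pinpoint(camera, name): "location" ([x, y, z] in mm, in world coordinates, good to about 4 mm: a listed point, or the origin of a listed thing).
The state is a dict: "time_s": time; "q": joint angles; "qd": joint speeds; "effort": joint torques, N m; "position": TCP position; "eef_rot": TCP orientation; "contact_force": force on the tool from outside, world axes, zero at the start; "ft_torque": the same for the moment, N m; "width": opening from 0.0 (shut) to 1.0 (fully open).
Only numpy, scipy, OpenCV 4.12 (cv2) and the standard library are available. Lean on these libraries where they do the work, as an engineer would, in place of code of your own. Each camera call takes 0.05 s, during which the arm holds its last target.

## Working session

There is one attempt and no reset: what is moved stays moved. The work goes in short steps, Python scripts to look and compute and a shell command to move; the robot and the scene stay as the last step left them, time stands still between calls to the robot, and variables do not carry over. Pictures are saved under pics/ and viewed, and the job is handed in when it is done.

```bash
ls; mkdir -p pics; python3 - <<'E'
from station import manip,get_image,camera_model,spotter
import cv2,numpy as np
s=manip.observe();print({k:np.round(v,3) for k,v in s.items()})
for c in("scene","top"):
    im=get_image(c);cv2.imwrite(f"pics/{c}0.png",im[:,:,::-1])
    m=camera_model(c);print(c,np.round(m["camera_matrix"],1).tolist(),np.round(m["cam_to_world"],3).tolist(),[k for k in m])
    for n in("press","guard_window","lever_pad","push_plate","jar","tub","board_stack"):
        print(c,n,[(np.round(d["location"],1).tolist(),round(d["confidence"],2)) for d in spotter.pinpoint(c,n)[:2]])
E
```

```text
pics
{'time_s': np.float64(0.0), 'q': array([ 1.034,  0.259,  1.536, -0.   ,  1.348, -0.203]), 'qd': array([ 0.002, -0.001, -0.   ,  0.001,  0.001, -0.001]), 'effort': array([-1.0000e-03, -4.3731e+01, -2.8399e+01,  7.2000e-02,  4.1000e-02,
       -0.0000e+00]), 'position': array([180.062, 519.472, 403.906]), 'eef_rot': array([-0.   ,  0.166,  0.986, -0.001]), 'contact_force': array([-0.011, -0.762, -0.139]), 'ft_torque': array([-0.005, -0.012,  0.009]), 'width': np.float64(1.0)}
scene [[393.8, 0.0, 280.6], [0.0, 393.8, 211.8], [0.0, 0.0, 1.0]] [[-0.347, -0.692, 0.633, 1234.006], [0.938, -0.263, 0.227, 372.785], [0.009, 0.672, 0.74, 799.301], [0.0, 0.0, 0.0, 1.0]] ['camera_matrix', 'cam_to_world']
scene press [([625.2, -135.5, -2.2], 0.87)]
scene guard_window [([619.7, -134.3, 131.9], 0.85)]
scene lever_pad [([624.4, -139.2, 107.7], 0.63)]
scene push_plate [([458.7, -181.0, 64.3], 0.62)]
scene jar [([508.5, 14.6, 1.2], 0.59)]
scene tub [([626.0, -309.9, -2.5], 0.96), ([624.7, -134.9, 4.2], 0.18)]
scene board_stack [([536.0, 154.7, 0.5], 0.85), ([627.1, -307.9, 2.5], 0.28)]
top [[408.7, 0.0, 277.1], [0.0, 408.7, 212.4], [0.0, 0.0, 1.0]] [[0.015, 0.994, -0.111, 506.163], [-0.999, 0.018, 0.028, 162.073], [0.029, 0.11, 0.993, 1163.143], [0.0, 0.0, 0.0, 1.0]] ['camera_matrix', 'cam_to_world']
top press [([623.5, -133.2, 4.4], 0.6)]
top guard_window []
top lever_pad [([623.6, -134.4, 107.2], 0.56)]
top push_plate [([460.1, -176.1, 63.7], 0.97)]
top jar [([507.9, 10.9, 2.6], 0.58)]
top tub [([632.0, -312.5, 3.0], 0.88), ([620.4, -132.0, 109.5], 0.17)]
top board_stack [([534.3, 154.9, -3.3], 0.63)]
```

View pics/top0.png

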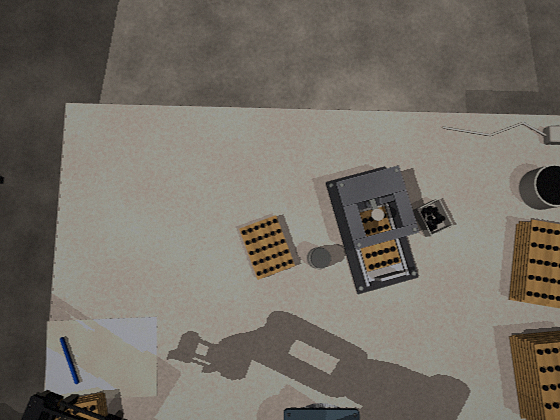

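View pics/scene0.png

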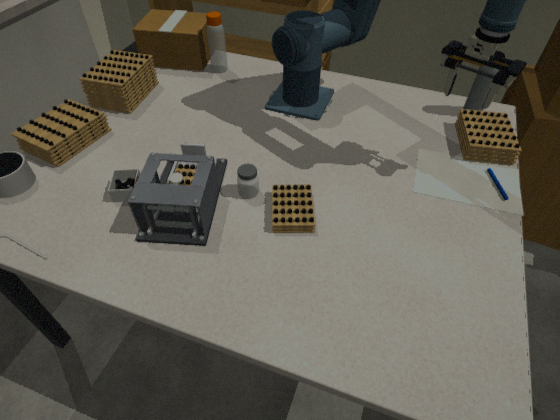

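The top view shows the guard around (380,205) with the white pad at (377,214), the push plate near (385,279), the jar at (320,257), the tub at (433,217) and the stack at (268,245). I'll zoom in so I can fit the press pose.

```bash
python3 - <<'E'
import cv2
a=cv2.imread("pics/top0.png")[155:305,300:470];cv2.imwrite("pics/topz.png",cv2.resize(a,None,fx=4,fy=4,interpolation=cv2.INTER_CUBIC))
a=cv2.imread("pics/scene0.png")[135:250,100:270];cv2.imwrite("pics/scz.png",cv2.resize(a,None,fx=4,fy=4,interpolation=cv2.INTER_CUBIC))
E
```

```text
(no output)
```

View pics/topz.png

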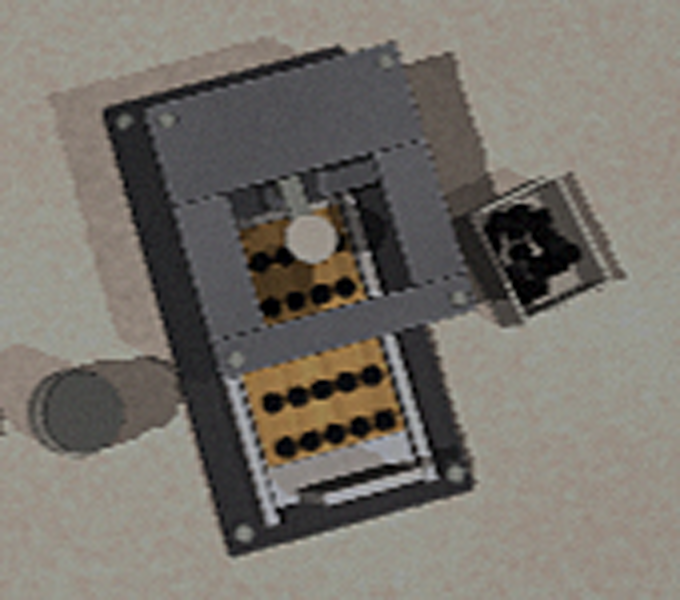

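View pics/scz.png

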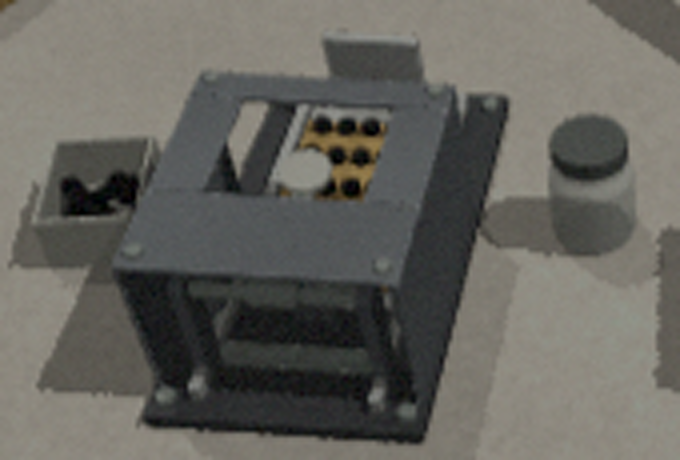

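```bash
cat > h.py <<'E'
import numpy as np
from station import camera_model
def proj(c,P):
    m=camera_model(c);T=np.linalg.inv(np.array(m["cam_to_world"]));K=np.array(m["camera_matrix"])
    p=np.atleast_2d(P)@T[:3,:3].T+T[:3,3];p=p*[1,-1,-1]
    u=p@K.T;return u[:,:2]/u[:,2:]
def world(p,L):
    c,s=np.cos(p[2]),np.sin(p[2]);L=np.atleast_2d(L)
    return np.c_[p[0]+c*L[:,0]-s*L[:,1],p[1]+s*L[:,0]+c*L[:,1],L[:,2]]
E
python3 - <<'E'
from h import *
from scipy.optimize import least_squares
D={"top":((300,155),[(112,86,125,148,106),(112,-86,125,396,40),(-70,86,125,222,372),(-70,-86,125,482,303),(45,-50,125,380,152),(-45,-50,125,411,290),(135,90,12,105,108),(-195,90,12,232,556),(-195,-90,12,475,487),(0,0,105,312,239)]),
"scene":((100,135),[(112,-86,125,118,268),(112,86,125,403,282),(-70,-86,125,205,73),(-70,86,125,457,87),(135,90,12,423,440),(135,-90,12,145,422),(-195,90,12,507,97),(0,0,105,306,170)])}
def res(p,cs):
    r=[]
    for c in cs:
        o,d=D[c];d=np.array(d,float);uv=(d[:,3:]+.5)/4-.5+o
        r.append((proj(c,world(p,d[:,:3]))-uv).ravel())
    return np.concatenate(r)
for cs in(["top"],["scene"],["top","scene"]):
    f=least_squares(res,[622,-135,-.2],args=(cs,),loss="soft_l1")
    print(cs,np.round(f.x,3),np.degrees(f.x[2]));print(np.round(res(f.x,cs).reshape(-1,2),1).tolist())
p=f.x
print("pad",world(p,[0,0,105]))
# plate location along x: top edge ends of push plate front face
for out in(0,30,40,45,50,55):
  print(out,proj("scene",world(p,[(-125-out,35,85),(-125-out,-35,85)])).round(1).tolist(),proj("top",world(p,[(-125-out,35,85),(-125-out,-35,85)])).round(1).tolist())
for l in([460.1,-176.1],[458.7,-181.0]):
  d=np.array(l)-p[:2];c,s=np.cos(p[2]),np.sin(p[2]);print(c*d[0]+s*d[1],-s*d[0]+c*d[1])
E
```

```text
['top'] [ 6.23162e+02 -1.31606e+02  2.76000e-01] 15.794180976617337
[[-0.5, -0.4], [0.5, -0.2], [0.4, 1.3], [-0.7, 1.3], [-1.3, -0.3], [1.0, -1.3], [-0.1, -0.8], [-0.0, -0.0], [0.3, 0.4], [0.1, 0.3]]
['scene'] [ 6.24774e+02 -1.30489e+02  2.89000e-01] 16.58226733013057
[[-1.3, 0.5], [-0.2, 0.9], [-0.8, -0.1], [0.2, -0.4], [0.9, -1.1], [-0.2, -0.6], [0.5, -0.4], [0.9, 0.7]]
['top', 'scene'] [ 623.552 -131.145   25.414] 1456.1041574212738
[[-0.9, -0.3], [0.0, -0.5], [0.4, 1.2], [-0.8, 0.9], [-1.6, -0.5], [0.9, -1.6], [-0.5, -0.7], [0.2, -0.1], [0.4, -0.1], [-0.0, 0.2], [-1.6, -0.2], [-0.7, 0.7], [-0.5, -0.6], [0.3, -0.5], [0.4, -1.3], [-0.5, -1.3], [1.0, -0.5], [0.9, 0.4]]
pad [[ 623.55236065 -131.14534657  105.        ]]
0 [[201.6, 153.3], [177.2, 152.0]] [[376.5, 264.3], [401.6, 257.3]]
30 [[203.8, 146.7], [179.8, 145.4]] [[379.8, 275.4], [405.0, 268.3]]
40 [[204.5, 144.5], [180.6, 143.2]] [[380.9, 279.1], [406.1, 272.0]]
45 [[204.8, 143.4], [181.0, 142.2]] [[381.4, 281.0], [406.6, 273.9]]
50 [[205.2, 142.4], [181.4, 141.1]] [[382.0, 282.8], [407.2, 275.7]]
55 [[205.5, 141.3], [181.9, 140.0]] [[382.5, 284.7], [407.8, 277.6]]
-169.50804948311594 2.1485404554442766
-172.21229552451055 -2.1708406747179865
```

The fit gives the press origin at about (623.5, -131) with a yaw of 16.1°. The pad is at (623.5, -131, 105) and the carriage is about 45 mm out. I'll turn the tool to the press axes first and close the fingers.

```bash
python3 -m crank '[0,0,0,0,0,-0.102,0,0,0,0,0,-0.102,0,0,0,0,0,-0.102,0,0,0,0,0,-0.102,0,0,0,0,0,-0.102,0,0,0,0,0,-0.102,0,0,0,0,0,0]' 1 20
cat >> h.py <<'E'
PRESS=[623.5,-131.1,0.281]
def to(local,z):
    from station import manip
    from scipy.spatial.transform import Rotation as Ro
    s=manip.observe();w=s["eef_rot"];R=Ro.from_quat([w[1],w[2],w[3],w[0]]).as_matrix()
    t=world(PRESS,[*local,z])[0];pos=np.array(s["position"])
    c,ss=np.cos(PRESS[2]),np.sin(PRESS[2]);d=pos[:2]-PRESS[:2]
    print("t",round(s["time_s"],2),"pos",pos.round(1),"press-frame",(c*d[0]+ss*d[1]).round(1),(-ss*d[0]+c*d[1]).round(1),"F",np.round(s["contact_force"],1),"w",round(float(s["width"]),2))
    print("tool axes(deg) x",np.degrees(np.arctan2(R[1,0],R[0,0])).round(2),"y",np.degrees(np.arctan2(R[1,1],R[0,1])).round(2),"z",R[:,2].round(3))
    print("target",t.round(1),"tool delta",(R.T@(t-pos)).round(1))
E
python3 -c "
from h import *
to((-210,0),330)"
```

```text
time_s: 1.38
position: [180.2, 519.7, 404.8]
eef_rot: [0.0, -0.14, 0.99, 0.0]
contact_force: [0.2, -0.3, -0.5]
width: 0.553
t 1.38 pos [180.2 519.7 404.8] press-frame -245.5 748.2 F [ 0.2 -0.3 -0.5] w 0.55
tool axes(deg) x -163.85 y 106.15 z [ 0.  0. -1.]
target [ 421.7 -189.3  330. ] tool delta [ -34.9 -748.2   74.8]
```

```bash
python3 -m crank '[-2,-37,0,0,0,0,-2,-37,0,0,0,0,-2,-37,0,0,0,0,-2,-37,0,0,0,0,-2,-37,0,0,0,0,-2,-37,0,0,0,0,-2,-37,0,0,0,0,-2,-37,0,0,0,0,-2,-37,0,0,0,0,-2,-37,0,0,0,0]' 
python3 -m crank '[-2,-38,0,0,0,0,-2,-38,0,0,0,0,-2,-38,0,0,0,0,-2,-38,0,0,0,0,-2,-38,0,0,0,0,-2,-38,0,0,0,0,-2,-38,0,0,0,0,-1,-38,0,0,0,0,0,-38,0,0,0,0,0,-36,0,0,0,0,0,0,0,0,0,0]' 
python3 -c "
from h import *
to((-210,0),236)"
```

```text
time_s: 2.22
position: [300.9, 167.8, 405.1]
eef_rot: [0.001, -0.137, 0.991, 0.0]
contact_force: [0.8, 1.0, 0.1]
width: 0.004
time_s: 3.13
position: [420.7, -195.6, 404.7]
eef_rot: [0.0, -0.135, 0.991, -0.002]
contact_force: [-0.6, -0.5, 0.5]
width: 0.005
t 3.13 pos [ 420.7 -195.6  404.7] press-frame -212.8 -5.7 F [-0.6 -0.5  0.5] w 0.0
tool axes(deg) x -164.49 y 105.51 z [ 0.001 -0.003 -1.   ]
target [ 421.7 -189.3  236. ] tool delta [ -2.6   6.3 168.7]
```

```bash
python3 -m crank '[0,1,30,0,0,0,0,1,30,0,0,0,0,1,30,0,0,0,0,1,30,0,0,0,0,0,20,0,0,0,0,0,10,0,0,0,0,0,0,0,0,0,0,0,0,0,0,0]' 
python3 - <<'E'
from h import *
from station import get_image
import cv2
to((-210,0),236)
for c,(u,v) in(("top",(300,155)),("scene",(100,80))):
    im=get_image(c)[v:v+150,u:u+190,::-1];cv2.imwrite(f"pics/{c}1.png",cv2.resize(im,None,fx=4,fy=4,interpolation=cv2.INTER_CUBIC))
E
```

```text
time_s: 3.8
position: [418.1, -185.8, 254.6]
eef_rot: [-0.0, -0.138, 0.99, 0.0]
contact_force: [-0.6, -0.9, 0.9]
width: 0.006
t 3.8 pos [ 418.1 -185.8  254.6] press-frame -212.5 4.4 F [-0.6 -0.9  0.9] w 0.01
tool axes(deg) x -164.16 y 105.84 z [-0.001  0.001 -1.   ]
target [ 421.7 -189.3  236. ] tool delta [-2.6 -4.4 18.6]
```

View pics/scene1.png

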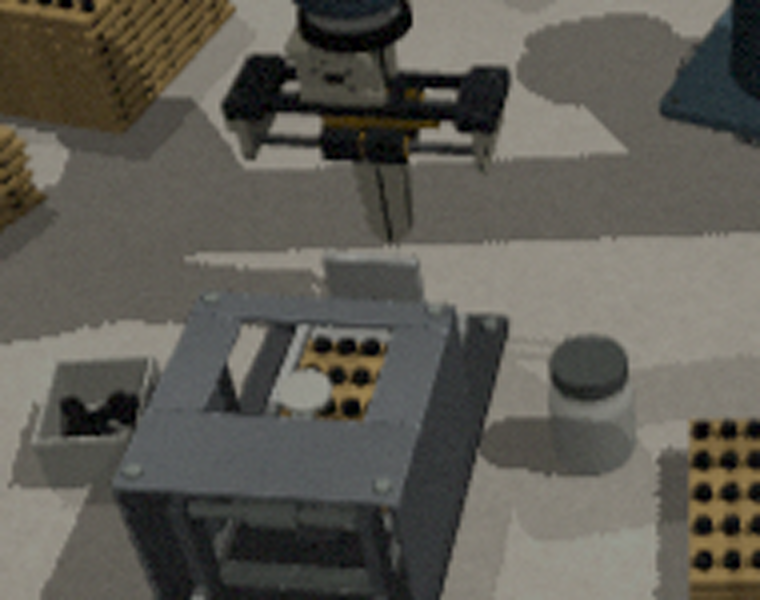

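View pics/top1.png

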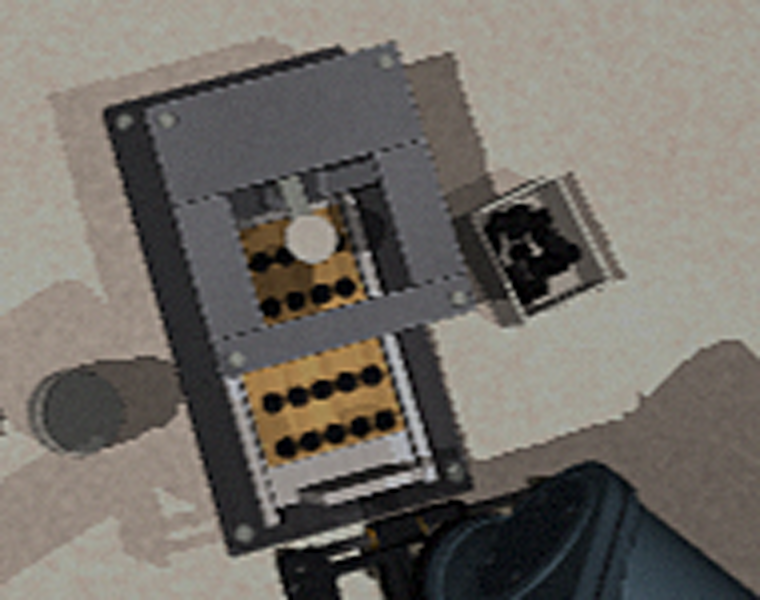

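The fingers sit in front of the plate (tips at (392,240), plate at (371,275) in the zoomed scene view), about 4 mm to +y. Next I'll correct that, lower, and push in.

```bash
python3 -m crank '[0,-4,11,0,0,0,0,0,11,0,0,0,-10,0,0,0,0,0,-10,0,0,0,0,0,-5,0,0,0,0,0,-5,0,0,0,0,0,-5,0,0,0,0,0,-5,0,0,0,0,0,-5,0,0,0,0,0,-5,0,0,0,0,0,-5,0,0,0,0,0]' 
python3 -c "
from h import *
to((-132.5,0),236)"
python3 -m crank '[-4,0,0,0,0,0,-4,0,0,0,0,0,-4,0,0,0,0,0,-3,0,0,0,0,0,0,0,0,0,0,0]' 
python3 -c "
from h import *
to((-132.5,0),236)"
```

```text
time_s: 4.82
position: [472.5, -174.7, 232.8]
eef_rot: [-0.0, -0.139, 0.99, 0.0]
contact_force: [-2.1, -1.5, 2.9]
width: 0.008
t 4.82 pos [ 472.5 -174.7  232.8] press-frame -157.2 -0.0 F [-2.1 -1.5  2.9] w 0.01
tool axes(deg) x -164.06 y 105.94 z [-0. -0. -1.]
target [ 496.2 -167.8  236. ] tool delta [-24.7   0.1  -3.2]
time_s: 5.23
position: [487.1, -170.5, 232.6]
eef_rot: [0.0, -0.139, 0.99, 0.0]
contact_force: [0.2, 0.1, -0.3]
width: 0.008
t 5.23 pos [ 487.1 -170.5  232.6] press-frame -141.9 -0.1 F [ 0.2  0.1 -0.3] w 0.01
tool axes(deg) x -164.06 y 105.94 z [ 0.001  0.    -1.   ]
target [ 496.2 -167.8  236. ] tool delta [-9.4  0.1 -3.4]
```

```bash
python3 -m crank '[-3,0,0,0,0,0,-3,0,0,0,0,0,-1,0,0,0,0,0]' 
python3 -m crank '[-1,0,0,0,0,0,-1,0,0,0,0,0]'
python3 -m crank '[-1,0,0,0,0,0]'
python3 -m crank '[-1,0,0,0,0,0]'
python3 -c "
from h import *
to((-132.5,0),236)"
```

```text
time_s: 5.48
position: [493.4, -168.7, 232.6]
eef_rot: [-0.0, -0.139, 0.99, 0.0]
contact_force: [-2.7, -0.6, 0.9]
width: 0.006
time_s: 5.65
position: [494.1, -168.5, 232.6]
eef_rot: [-0.002, -0.139, 0.99, 0.0]
contact_force: [-11.5, -5.9, 7.1]
width: 0.003
time_s: 5.73
position: [494.4, -168.5, 232.6]
eef_rot: [-0.003, -0.139, 0.99, 0.0]
contact_force: [-15.4, -6.3, 8.7]
width: 0.005
time_s: 5.82
position: [494.7, -168.4, 232.6]
eef_rot: [-0.004, -0.139, 0.99, 0.0]
contact_force: [-19.5, -8.4, 11.1]
width: 0.003
t 5.82 pos [ 494.7 -168.4  232.6] press-frame -134.0 -0.1 F [-19.5  -8.4  11.1] w 0.0
tool axes(deg) x -163.98 y 106.02 z [-0.008 -0.001 -1.   ]
target [ 496.2 -167.8  236. ] tool delta [-1.5  0.1 -3.4]
```

The carriage hit a hard stop (about 20 N) where I expected it. I'll hold for a moment, back off, rise and look.

```bash
python3 -m crank '[0,0,0,0,0,0,0,0,0,0,0,0,0,0,0,0,0,0,0,0,0,0,0,0,4,0,0,0,0,0,10,0,0,0,0,0,15,0,0,0,0,0,15,0,0,0,0,0,0,0,0,0,0,0]'
python3 -m crank '[0,0,-25,0,0,0,0,0,-25,0,0,0,0,0,-25,0,0,0,0,0,-25,0,0,0,0,0,-25,0,0,0,0,0,-15,0,0,0,0,0,0,0,0,0]'
python3 - <<'E'
from h import *
from station import get_image
import cv2
to((0,0),366)
for c,(u,v) in(("top",(300,155)),("scene",(100,80))):
    im=get_image(c)[v:v+150,u:u+190,::-1];cv2.imwrite(f"pics/{c}2.png",cv2.resize(im,None,fx=4,fy=4,interpolation=cv2.INTER_CUBIC))
E
```

```text
time_s: 6.57
position: [452.9, -179.8, 232.5]
eef_rot: [-0.001, -0.138, 0.99, 0.001]
contact_force: [-1.0, -0.3, -1.1]
width: 0.003
time_s: 7.15
position: [456.1, -180.2, 376.6]
eef_rot: [0.003, -0.139, 0.99, -0.003]
contact_force: [-0.0, -0.6, 0.2]
width: 0.006
t 7.15 pos [ 456.1 -180.2  376.6] press-frame -174.4 -0.7 F [-0.  -0.6  0.2] w 0.01
tool axes(deg) x -164.05 y 105.94 z [ 0.007 -0.004 -1.   ]
target [ 623.5 -131.1  366. ] tool delta [-174.4    1.3   11.6]
```

View pics/scene2.png

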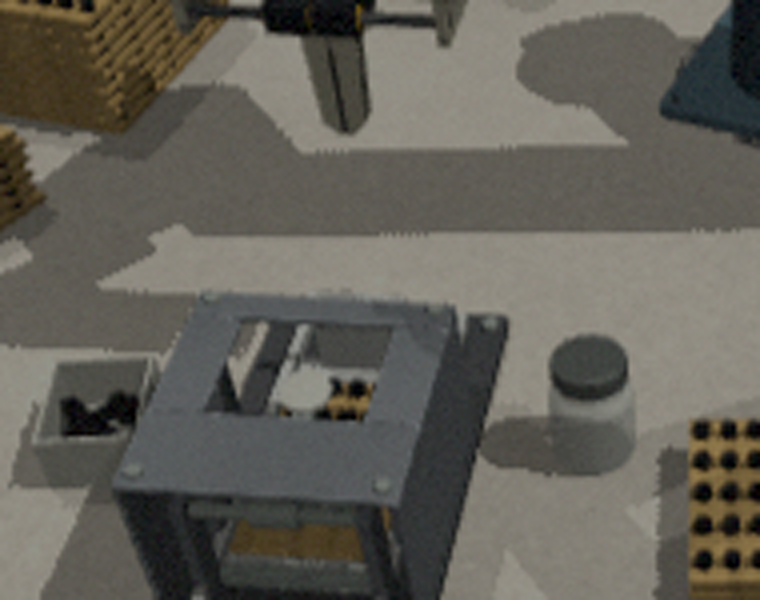

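View pics/top2.png

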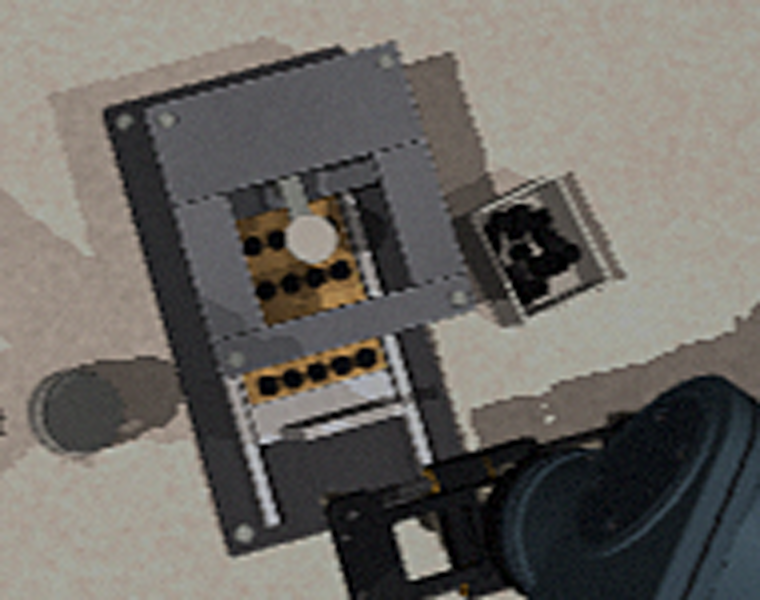

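The plate's top edge is now at about (373,264)–(401,257) in the top view, which matches the predicted home position. I'll move over the window next.

```bash
python3 -m crank '[-25,0,0,0,0,0,-25,0,0,0,0,0,-25,0,0,0,0,0,-25,0,0,0,0,0,-25,0,0,0,0,0,-25,0,0,0,0,0,-15,0,0,0,0,0,-7,0,0,0,0,0,0,0,0,0,0,0,0,0,0,0,0,0]'
python3 - <<'E'
from h import *
from station import get_image
import cv2
to((0,0),316)
for c,(u,v) in(("scene",(100,80)),):
    im=get_image(c)[v:v+150,u:u+190,::-1];cv2.imwrite(f"pics/{c}3.png",cv2.resize(im,None,fx=4,fy=4,interpolation=cv2.INTER_CUBIC))
E
```

```text
time_s: 8.08
position: [619.8, -132.5, 371.2]
eef_rot: [-0.001, -0.139, 0.99, 0.001]
contact_force: [0.3, 1.6, -0.7]
width: 0.001
t 8.08 pos [ 619.8 -132.5  371.2] press-frame -4.0 -0.3 F [ 0.3  1.6 -0.7] w 0.0
tool axes(deg) x -164.04 y 105.96 z [-0.003  0.001 -1.   ]
target [ 623.5 -131.1  316. ] tool delta [-4.1  0.2 55.2]
```

View pics/scene3.png

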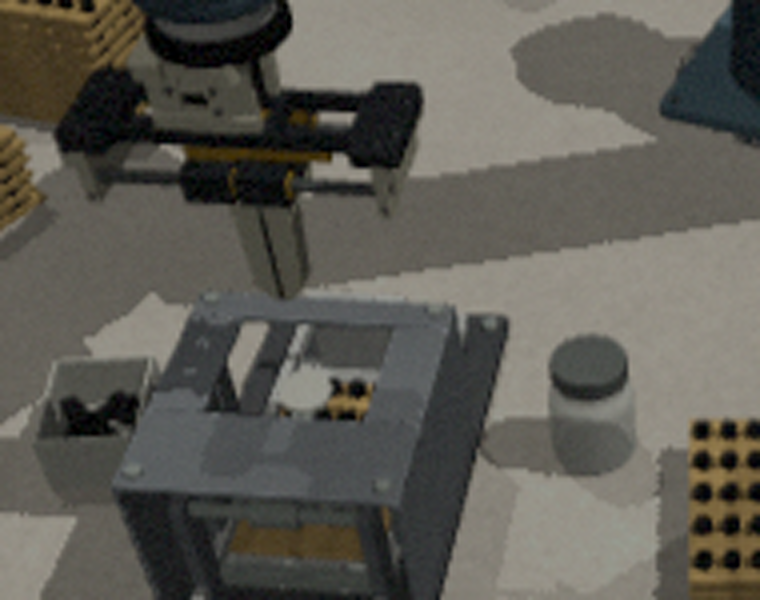

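```bash
python3 - <<'E'
from h import *
for y in(64,80,94,-80):
  for z in(185,230,269):
    for x in (-4,): print(y,z,((proj("scene",world(PRESS,[x,y,z]))[0]-[100,80])*4).round(0))
print(((proj("scene",world(PRESS,[-4,0,185]))[0]-[100,80])*4).round(0))
E
python3 -m crank '[-4,0,20,0,0,0,0,0,15,0,0,0,0,0,10,0,0,0,0,0,0,0,0,0,0,0,0,0,0,0]'
python3 -c "
from h import *
to((0,0),296)"
```

```text
64 185 [389. 294.]
64 230 [378. 234.]
64 269 [367. 179.]
80 185 [415. 296.]
80 230 [405. 236.]
80 269 [395. 180.]
94 185 [438. 297.]
94 230 [429. 237.]
94 269 [420. 181.]
-80 185 [156. 282.]
-80 230 [137. 221.]
-80 269 [118. 166.]
[285. 289.]
time_s: 8.55
position: [623.4, -131.8, 327.6]
eef_rot: [-0.001, -0.138, 0.99, 0.0]
contact_force: [0.6, 0.9, 0.3]
width: 0.002
t 8.55 pos [ 623.4 -131.8  327.6] press-frame -0.3 -0.6 F [0.6 0.9 0.3] w 0.0
tool axes(deg) x -164.1 y 105.9 z [-0.001  0.    -1.   ]
target [ 623.5 -131.1  296. ] tool delta [-0.3  0.6 31.6]
```

```bash
python3 -m crank '[0,0,15,0,0,0,0,0,10,0,0,0,0,0,5,0,0,0,0,0,0,0,0,0,0,0,0,0,0,0]'
python3 - <<'E'
from h import *
from station import get_image
import cv2
to((0,0),259)
for c,(u,v) in(("scene",(100,80)),):
    im=get_image(c)[v:v+150,u:u+190,::-1];cv2.imwrite(f"pics/{c}4.png",cv2.resize(im,None,fx=4,fy=4,interpolation=cv2.INTER_CUBIC))
E
```

```text
time_s: 8.97
position: [624.1, -131.6, 298.1]
eef_rot: [0.0, -0.139, 0.99, -0.0]
contact_force: [-0.5, -0.1, 0.3]
width: 0.005
t 8.97 pos [ 624.1 -131.6  298.1] press-frame 0.5 -0.6 F [-0.5 -0.1  0.3] w 0.01
tool axes(deg) x -164.06 y 105.94 z [ 0. -0. -1.]
target [ 623.5 -131.1  259. ] tool delta [ 0.5  0.6 39.1]
```

View pics/scene4.png

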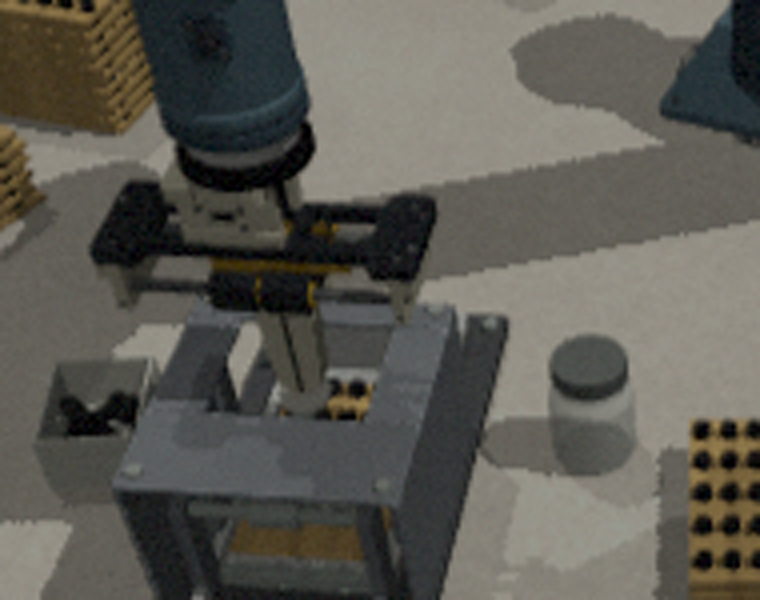

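```bash
python3 - <<'E'
from h import *
from scipy.optimize import least_squares
for tip,cx,uv in((185,-4,[(97,200),(388,214)]),(112,.5,[(127,306),(403,320)])):
  uv=(np.array(uv)+.5)/4-.5+[100,80]
  f=least_squares(lambda q:(proj("scene",world(PRESS,[(cx+q[0],-q[1],tip+q[2]),(cx+q[0],q[1],tip+q[2])]))-uv).ravel(),[0,75,70])
  print(f.x.round(1),f.fun.round(2), "tip px pred",((proj("scene",world(PRESS,[cx,0,tip]))[0]-[100,80])*4).round())
E
```

```text
[31.9 82.  84.7] [ 0.01 -0.17 -0.01  0.17] tip px pred [285. 289.]
[34.7 81.9 87.8] [ 0.01 -0.17 -0.01  0.17] tip px pred [306. 382.]
```

Solving with the gripper's symmetry puts the brackets about 85 mm above the fingertips, so there should be about 30 mm of guard clearance at full depth. Now I'll press.

```bash
python3 -m crank '[0,0,4,0,0,0,0,0,4,0,0,0,0,0,4,0,0,0,0,0,4,0,0,0,0,0,4,0,0,0,0,0,4,0,0,0]'
python3 -m crank '[0,0,3,0,0,0,0,0,3,0,0,0,0,0,3,0,0,0]'
python3 -m crank '[0,0,2,0,0,0,0,0,2,0,0,0,0,0,0,0,0,0]'
python3 -c "
from h import *
to((0,0),259)"
```

```text
time_s: 9.52
position: [623.7, -131.8, 273.7]
eef_rot: [-0.001, -0.139, 0.99, -0.0]
contact_force: [-6.0, -2.6, 7.2]
width: 0.005
time_s: 9.77
position: [623.8, -131.8, 264.9]
eef_rot: [-0.0, -0.139, 0.99, -0.0]
contact_force: [-4.0, -1.0, 8.2]
width: 0.005
time_s: 10.02
position: [623.7, -131.7, 263.9]
eef_rot: [0.0, -0.139, 0.99, -0.001]
contact_force: [-10.0, -0.0, 23.1]
width: 0.002
t 10.02 pos [ 623.7 -131.7  263.9] press-frame 0.1 -0.6 F [-10.   -0.   23.1] w 0.0
tool axes(deg) x -164.05 y 105.95 z [ 0.001 -0.001 -1.   ]
target [ 623.5 -131.1  259. ] tool delta [0.1 0.6 4.9]
```

```bash
python3 -m crank '[0,0,1,0,0,0,0,0,0,0,0,0]'
python3 -m crank '[0,0,1,0,0,0,0,0,0,0,0,0]'
python3 - <<'E'
from h import *
from station import get_image
import cv2
to((0,0),259)
for c,(u,v) in(("scene",(100,80)),):
    im=get_image(c)[v:v+150,u:u+190,::-1];cv2.imwrite(f"pics/{c}5.png",cv2.resize(im,None,fx=4,fy=4,interpolation=cv2.INTER_CUBIC))
E
```

```text
time_s: 10.18
position: [623.7, -131.6, 263.7]
eef_rot: [0.001, -0.139, 0.99, -0.001]
contact_force: [-11.2, 0.9, 27.0]
width: 0.005
time_s: 10.35
position: [623.6, -131.6, 263.5]
eef_rot: [0.001, -0.139, 0.99, -0.001]
contact_force: [-13.8, 1.2, 32.2]
width: 0.004
t 10.35 pos [ 623.6 -131.6  263.5] press-frame -0.0 -0.5 F [-13.8   1.2  32.2] w 0.0
tool axes(deg) x -164.04 y 105.96 z [ 0.002 -0.002 -1.   ]
target [ 623.5 -131.1  259. ] tool delta [0.  0.5 4.5]
```

View pics/scene5.png

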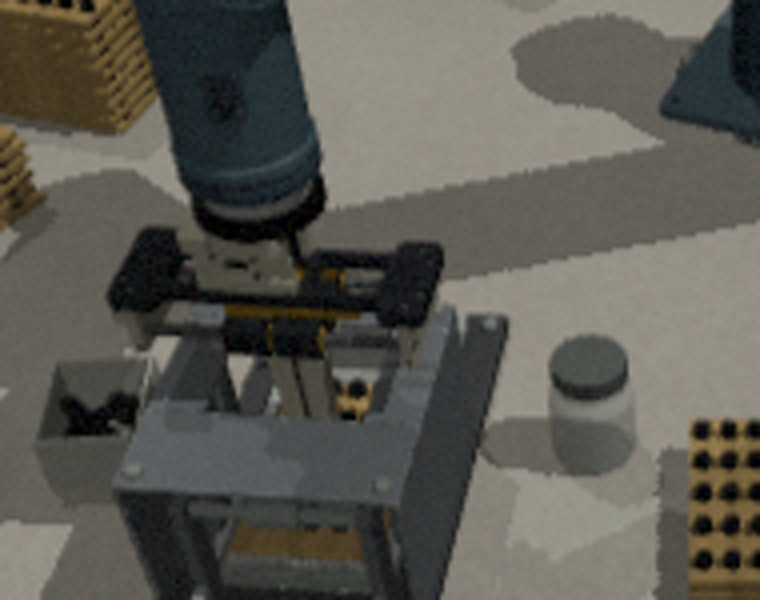

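The lever is at a hard stop: 32 N, and only 0.2 mm of movement per commanded mm. The sideways-to-vertical force ratio also fits a pad tilt of about 0.36 rad. I'll hold for over a second, then release straight up slowly.

```bash
python3 -m crank '[0,0,0,0,0,0,0,0,0,0,0,0,0,0,0,0,0,0,0,0,0,0,0,0,0,0,0,0,0,0,0,0,0,0,0,0,0,0,0,0,0,0,0,0,0,0,0,0,0,0,0,0,0,0,0,0,0,0,0,0,0,0,0,0,0,0,0,0,0,0,0,0]'
python3 -m crank '[0,0,0,0,0,0,0,0,0,0,0,0,0,0,0,0,0,0,0,0,0,0,0,0]'
python3 -m crank '[0,0,-4,0,0,0,0,0,-4,0,0,0,0,0,-4,0,0,0,0,0,-4,0,0,0,0,0,-4,0,0,0,0,0,-4,0,0,0,0,0,-4,0,0,0,0,0,-4,0,0,0,0,0,-4,0,0,0,0,0,-4,0,0,0,0,0,0,0,0,0]'
python3 -c "
from h import *
to((0,0),376)"
```

```text
time_s: 11.4
position: [623.6, -131.6, 263.5]
eef_rot: [0.001, -0.139, 0.99, -0.001]
contact_force: [-13.8, 1.4, 31.6]
width: 0.007
time_s: 11.73
position: [623.6, -131.6, 263.5]
eef_rot: [0.001, -0.139, 0.99, -0.001]
contact_force: [-13.5, 0.0, 31.4]
width: 0.009
time_s: 12.65
position: [624.2, -131.2, 299.3]
eef_rot: [0.0, -0.139, 0.99, 0.0]
contact_force: [0.4, 0.7, 0.4]
width: 0.01
t 12.65 pos [ 624.2 -131.2  299.3] press-frame 0.6 -0.3 F [0.4 0.7 0.4] w 0.01
tool axes(deg) x -164.04 y 105.96 z [ 0.  0. -1.]
target [ 623.5 -131.1  376. ] tool delta [  0.6   0.3 -76.7]
```

Now clear the window, back away, and check.

```bash
python3 -m crank '[0,0,-15,0,0,0,0,0,-20,0,0,0,0,0,-25,0,0,0,0,0,-25,0,0,0,0,0,-10,0,0,0,0,0,0,0,0,0]'
python3 -m crank '[30,0,0,0,0,0,30,0,0,0,0,0,30,0,0,0,0,0,30,0,0,0,0,0,30,0,0,0,0,0,30,0,0,0,0,0,20,0,0,0,0,0,0,0,0,0,0,0,0,0,0,0,0,0]'
python3 - <<'E'
from h import *
from station import get_image,spotter
import cv2
to((0,0),376)
for c,(u,v) in(("top",(300,155)),("scene",(100,80))):
    f=get_image(c);cv2.imwrite(f"pics/{c}6f.png",f[:,:,::-1]);im=f[v:v+150,u:u+190,::-1];cv2.imwrite(f"pics/{c}6.png",cv2.resize(im,None,fx=4,fy=4,interpolation=cv2.INTER_CUBIC))
    for n in("lever_pad","push_plate","jar","tub","board_stack"):
        print(c,n,[(np.round(d["location"],1).tolist(),round(d["confidence"],2)) for d in spotter.pinpoint(c,n)[:1]])
E
```

```text
time_s: 13.15
position: [624.5, -131.5, 396.3]
eef_rot: [0.002, -0.139, 0.99, -0.001]
contact_force: [0.4, 0.6, -0.0]
width: 0.003
time_s: 13.9
position: [431.1, -186.4, 392.6]
eef_rot: [-0.0, -0.138, 0.99, 0.001]
contact_force: [0.1, 1.1, -0.9]
width: 0.006
t 13.9 pos [ 431.1 -186.4  392.6] press-frame -200.2 0.2 F [ 0.1  1.1 -0.9] w 0.01
tool axes(deg) x -164.17 y 105.83 z [-0.001  0.001 -1.   ]
target [ 623.5 -131.1  376. ] tool delta [-200.2    0.7   16.4]
top lever_pad [([619.2, -136.6, 3.2], 0.65)]
top push_plate [([502.1, -161.8, 65.1], 0.83)]
top jar [([506.7, 10.7, 4.3], 0.9)]
top tub [([627.7, -313.6, 3.7], 0.72)]
top board_stack [([536.0, 156.3, -3.2], 0.69)]
scene lever_pad [([625.1, -134.5, 109.6], 0.58)]
scene push_plate [([503.9, -168.5, 64.8], 0.55)]
scene jar [([508.5, 14.7, 1.1], 0.67)]
scene tub [([627.4, -311.0, 2.0], 0.89)]
scene board_stack [([535.3, 156.4, 1.0], 0.81)]
```

View pics/top6.png

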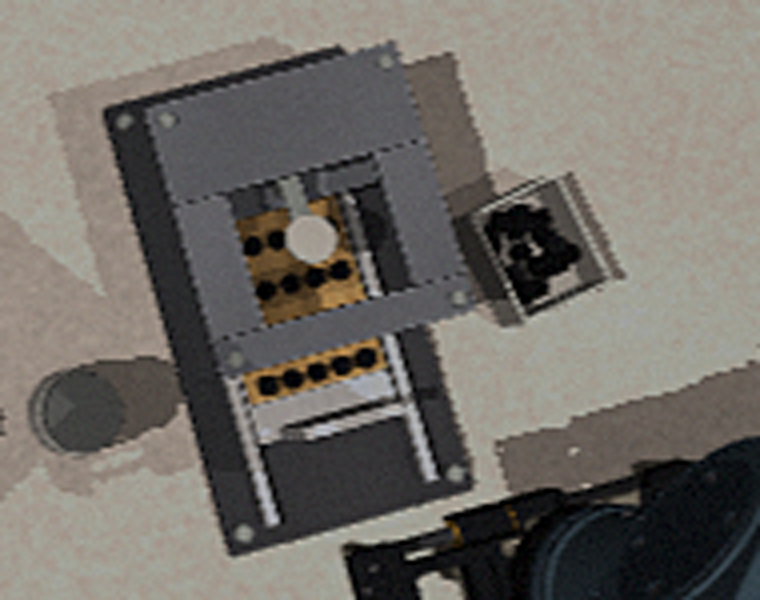

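View pics/scene6.png

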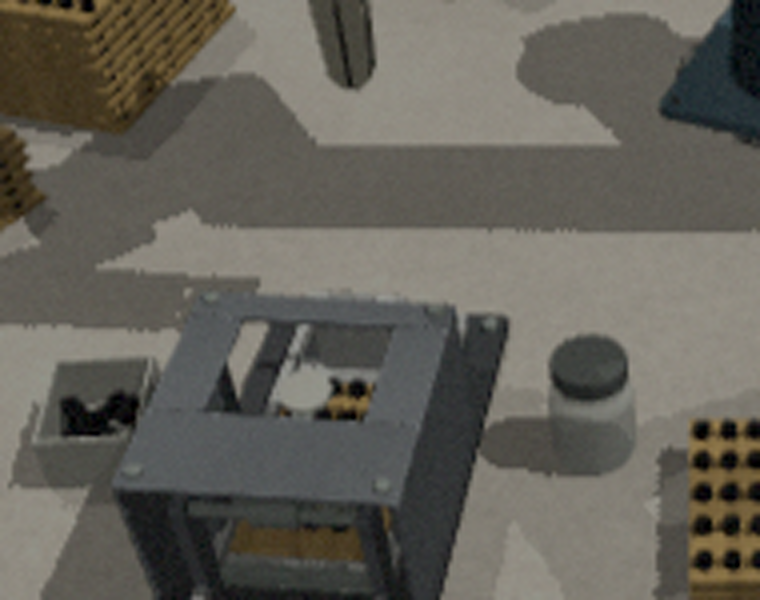

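The pad is back at its original pixels: (312,239) in the top view and (305,387) in the scene view. The plate is home and the bystanders haven't moved. The view through the back opening has changed at about (320,525), where the knob row now sits lower. Handing in.

```bash
python3 -c "
from station import job
print(job.hand_in())"
```

```text
the job is handed in; nothing more can be done
None
```

The carriage is home, and the lever was pressed to its stop, held, and released. I handed the job in at about 14 s on the robot's clock, and no verdict was reported.

**What I did**
- **Carriage:** I pushed it in with the closed fingertips until it met a hard stop at about 20 N, where the fitted press position predicted home.
- **Lever:** I pressed it down through the window, held it at its stop (about 32 N) for about 1.4 s, then released it straight up and backed away.

**Last checks**
- **Carriage and lever:** the push plate's edge matches the predicted home position. The pad is back at its starting pixels in both cameras, and the wrist force is back to noise level.
- **Bystanders:** the jar, tub and stack read within about 5 mm of their first readings, which is close to the detector's accuracy.
- **Guard:** no contact was noticed. I estimated about 30 mm of clearance under the gripper at full depth.

**Less certain**
- **Lever depth:** the fingertips stopped about 4.5 mm higher than the pad's stated bottom position. The front finger edge resting on the tilted pad explains about 3 mm of that. The hard stop and the sideways force suggest the lever was fully down.
- **Knob row:** I could not measure how far it is seated. I judged it from the hard stop and from dark knobs now showing in the guard's back opening.
- **Odd reading:** the final top-camera reading put the lever pad at z = 3 mm. The scene camera put it at 110 mm and the pictures agree with that, so I ignored it.

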